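# Sort loose toy parts into their fitting boards

### The arm

A 6-joint arm with a two-finger parallel gripper is mounted at the origin on a cart in front of the work surface, level with it; the furniture and walls round the work are solid. World frame = base frame: x ahead of the robot, y to its left, z up, the work surface at z = 0. Lengths are in m, angles in rad, forces in N, time in s.
With the tool pointing down it reaches from about 0.275 to 0.875 m from the base axis. Payload 12.5 kg.
Tool frame: the origin (TCP) lies at the very end of the fingers, on their centre line; the grasp point (between the pads) lies 19 mm behind it (env.grip_depth is the distance from the TCP to the grasp point, in m); z points along the fingers, y is the line along which they close (so a half turn about z gives the same grasp; the last joint's range is limited). The gripper opens to 85 mm and grips with 20 to 120 N. Pads are 22 mm wide; open, the fingers measure 114 mm over their backs; the gripper's body (76 mm by 85 mm) begins 54 mm behind the grasp point. The pads swing forward as they close: fully open they stand 13 mm farther back than shut.
Start: joints at [-1.303, 0.351, 1.652, -0, 1.139, -0.085], TCP at [0.19, -0.516, 0.231] pointing down, gripper open.
Joint ranges: [-2.75, 2.75], [-0.79, 2.1], [0.01, 2.65], [-1.57, 4.71], [0.07, 3.14], [-2.87, 2.87]. Speed limits (rad/s): [2.22, 2.22, 2.79, 3.14, 3.14, 3.14].

### API

Orientations are given as [roll, pitch, yaw] about the fixed x, y, z axes, in that order (R = Rz(yaw) Ry(pitch) Rx(roll)).
In Python, from workcell import env, viewer gives the robot as it stands. Calls block until the motion is done:
- env.movep(position, orientation): joint-space move of the TCP to a pose.
- env.move_l(position, rotation=None, max_speed=0.15): straight line of the TCP; rotation=None keeps the orientation; max_speed is the mean speed in m/s.
- env.set_joints(angles): joint-space move.
- env.set_gripper(opening, f_grip=None): opening from 0.0 (shut) to 1.0 (fully open); f_grip is the grip in N (None keeps the last); returns when the fingers have stopped.
- env.sleep(seconds).
- env.solve_ik(position, orientation): joint angles nearest the present ones, or None.
- viewer.get_image(name): name is "scene" or "top"; returns a dict with "pixels" (480x640x3 uint8, blue, green, red), "z_map" (480x640 float32, m along the optical axis (not along the pixel's ray), 0 where there is no reading), "fx", "fy", "cx", "cy" (pixels), "R" (3x3) and "t" (3): a world point X has camera coordinates R X + t. Camera axes: x right, y down, z forward; pixel columns grow to the right and rows downward; lengths in m; the calibration is good to about 2 mm. A picture is of the moment at which its call begins.
A pose or a line that the arm cannot do raises env.Unreachable and nothing moves.
- env.hand_in(): hands the job in; it is judged then, once.
Readings, each from a call of its own:
- env.read_time(): time.
- env.read_q(): joint angles.
- env.read_qvel(): joint speeds.
- env.read_tau(): joint torques, N m.
- env.read_tool_pos(): TCP position.
- env.read_eef_rot(): TCP orientation.
- env.read_force(): force on the tool from outside, world axes, zero at the start.
- env.read_wrist_torque(): the same for the moment, N m.
- env.read_finger_gap(): opening from 0.0 (shut) to 1.0 (fully open).
- env.read_gripper_force(): force on a finger pad.
Only numpy, scipy, OpenCV 4.12 (cv2) and the standard library are available. Lean on these libraries where they do the work, as an engineer would, in place of code of your own. Each camera call takes 0.05 s, during which the arm holds its last target. There are 200 camera calls.

### The job

Sort the mixed toy parts on the bench into the three plywood fitting boards: the wheels into the round cut-outs, the large wheel in the large one and the small wheel in the small one; the blocks into the oblong cut-outs, the longer block in the larger one and the shorter block in the smaller one; and the thread spool standing upright in the square cut-out of the small board. Each part must end up resting flat on the floor of its cut-out, released and at rest.

Things in the scene. Friction and masses are not known exactly. Their poses are not given: they have to be found in the camera images.
- wheel_board: board with two round cut-outs, 90 x 160 mm (x, y). The board is a flat plywood plate screwed to the bench, 11 mm thick overall; its cut-outs are 7 mm deep, so their floor is 4 mm above the board's underside. Origin: centre of the underside; z up; y along the 160 mm side. Large cut-out: diameter 66 mm, centre at x 0, y -35 mm. Small cut-out: diameter 52 mm, centre at x 0, y +40 mm.
- block_board: board with two rectangular cut-outs, 87 x 200 mm (x, y). The board is a flat plywood plate screwed to the bench, 11 mm thick overall; its cut-outs are 7 mm deep, so their floor is 4 mm above the board's underside. Origin: centre of the underside; z up; y along the 200 mm side. Larger cut-out: 63 x 88 mm (x, y), centre at x 0, y -44 mm. Smaller cut-out: 56 x 73 mm (x, y), centre at x 0, y +51 mm.
- spool_board: small square board with one square cut-out, 80 x 80 mm. The board is a flat plywood plate screwed to the bench, 11 mm thick overall; its cut-outs are 7 mm deep, so their floor is 4 mm above the board's underside. Origin: centre of the underside; z up; y along one side. Cut-out: 50 x 50 mm, centred.
- big_wheel: large pale wooden toy wheel lying flat, diameter 50 mm, 15 mm thick at the rim. Origin: centre of its underside; z up.
- small_wheel: small reddish wooden toy wheel lying flat, diameter 36 mm, 15 mm thick at the rim. Origin: centre of its underside; z up.
- long_block: longer and lower dark wooden block, 45 x 70 x 30 mm (x, y, z), 30 mm high. Origin: centre of its underside; y along its 70 mm length.
- short_block: shorter and taller pale wooden block, 38 x 55 x 38 mm (x, y, z), 38 mm high. Origin: centre of its underside; y along its 55 mm length.
- spool: plain pale wooden thread spool standing upright, 40 mm high, flanges 30 mm in diameter. Origin: centre of its underside; z up.
Mind the look-alikes: they are no part of the job. What is shaped like the spool_board but grey is not meant.

How it is judged:
At the end, for the whole second after the job is handed in: Each of the five parts lies flat (within 0.1 rad) on the floor of its own cut-out (underside less than 6.5 mm above the underside of the board), its centre within 12 mm of the cut-out's centre along each board axis, released and at rest (x of big_wheel in the frame of wheel_board between -0.012 and 0.012 m and y of big_wheel in the frame of wheel_board between -0.047 and -0.023 m and z of big_wheel in the frame of wheel_board between 0.001 and 0.0065 m and angle between each of big_wheel, small_wheel, long_block, short_block, spool's own z axis and vertical below 0.1 rad and linear speed of each of big_wheel, small_wheel, long_block, short_block, spool below 0.02 m/s and angular speed of each of big_wheel, small_wheel, long_block, short_block, spool below 0.2 rad/s and x of small_wheel in the frame of wheel_board between -0.012 and 0.012 m and y of small_wheel in the frame of wheel_board between 0.028 and 0.052 m and z of small_wheel in the frame of wheel_board between 0.001 and 0.0065 m and x of long_block in the frame of block_board between -0.012 and 0.012 m and y of long_block in the frame of block_board between -0.056 and -0.032 m and z of long_block in the frame of block_board between 0.001 and 0.0065 m and x of short_block in the frame of block_board between -0.012 and 0.012 m and y of short_block in the frame of block_board between 0.039 and 0.063 m and z of short_block in the frame of block_board between 0.001 and 0.0065 m and x of spool in the frame of spool_board between -0.012 and 0.012 m and y of spool in the frame of spool_board between -0.012 and 0.012 m and z of spool in the frame of spool_board between 0.001 and 0.0065 m); the robot touches nothing.
It also fails if it takes over 112 s, if anything falls off the work surface, if the arm or the gripper's body presses on something with over 40 N, if the wrist force passes 120 N, or if a joint passes its speed limit or range.

## Working session

There is one attempt and no reset: what is moved stays moved. The work goes in short steps, each a Python script; the robot and the scene stay as the last script left them, time stands still between calls to the robot, and variables do not carry over. Pictures are saved under pics/ and viewed, at most 14 in all, crops included, and the job is handed in when it is done.

```bash
mkdir -p pics; ls; python3 - <<'E'
from workcell import env, viewer
import cv2, pickle
for n in ("scene","top"):
    im=viewer.get_image(n); cv2.imwrite(f"pics/{n}0.png",im["pixels"]); pickle.dump(im,open(f"{n}0.pkl","wb"))
    print(n,im["fx"],im["R"],im["t"],(im["z_map"]>0).mean())
print(env.read_eef_rot(),env.read_time())
E
```

```text
pics
scene 437.4406998654432 [[-0.64223833 -0.76645133  0.00907117]
 [-0.6060084   0.50047962 -0.61828308]
 [ 0.46934396 -0.4025823  -0.78590314]] [0.43790118 0.25393571 0.74660442] 0.9962174479166667
top 584.6987233943391 [[ 0.02497301 -0.99958399 -0.01442896]
 [-0.98953879 -0.02266541 -0.14247548]
 [ 0.14208917  0.01783606 -0.98969316]] [0.11463814 0.51363878 1.33474247] 0.9961555989583334
[-3.14052116e+00 -8.49891735e-05  3.52815076e-01] 0.1
```

View pics/top0.png

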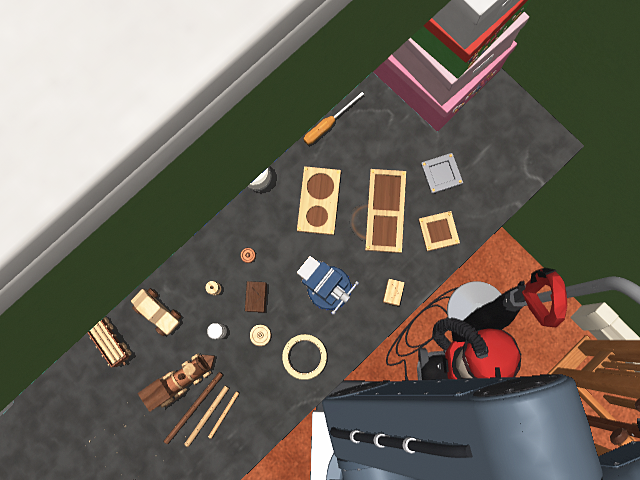

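View pics/scene0.png

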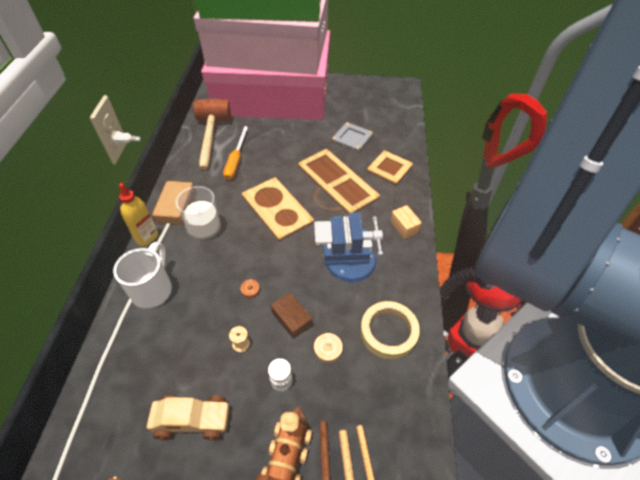

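Wanted, as seen in top: big wheel (260,335), small wheel (248,255), long block (256,296), short block (394,292), spool (213,288), wheel_board (318,200), block_board (387,210) and spool_board (439,231). Look-alikes:
- grey board (442,172)
- white cap (217,331), similar to the spool
- pale ring (304,357), similar to a wheel

I choose by colour and size, and check the choice in a crop.

```bash
cat > vis.py <<'E'
import numpy as np, cv2
def cloud(im):
    v,u=np.mgrid[0:480,0:640]; z=im["z_map"]
    c=np.stack([(u-im["cx"])/im["fx"]*z,(v-im["cy"])/im["fy"]*z,z],-1)
    P=(c-im["t"])@im["R"]; P[z<=0]=np.nan
    return P
def ray(im,uv,h):
    uv=np.atleast_2d(uv).astype(float)
    d=np.c_[(uv[:,0]-im["cx"])/im["fx"],(uv[:,1]-im["cy"])/im["fy"],np.ones(len(uv))]@im["R"]
    o=-im["R"].T@im["t"]
    return (o+d*((h-o[2])/d[:,2])[:,None])[:,:2]
def proj(im,X):
    c=np.atleast_2d(X)@im["R"].T+im["t"]
    return np.c_[c[:,0]/c[:,2]*im["fx"]+im["cx"],c[:,1]/c[:,2]*im["fy"]+im["cy"]]
def top_mask(P,uv,h,r=45,tol=.005):
    m=(abs(P[...,2]-h)<tol).astype(np.uint8)
    y,x=np.mgrid[0:480,0:640]; m[np.hypot(x-uv[0],y-uv[1])>r]=0
    n,l,s,c=cv2.connectedComponentsWithStats(m)
    ids=[i for i in range(1,n) if s[i,4]>25]
    i=min(ids,key=lambda i:np.min(np.hypot(*(np.argwhere(l==i)[:,::-1]-uv).T))); return (l==i).astype(np.uint8)
E
python3 - <<'E'
import pickle,numpy as np,cv2
from vis import *
im=pickle.load(open("top0.pkl","rb")); P=cloud(im)
print("bench z",np.nanmedian(P[300:310,330:340,2]),np.nanstd(P[215:235,200:235,2]))
T={"big_wheel":((260,335),.015),"small_wheel":((248,255),.015),"long_block":((256,296),.03),"short_block":((394,292),.038),"spool":((213,288),.04),"wheel_board":((305,200),.011),"block_board":((370,215),.011),"spool_board":((425,235),.011)}
for k,(uv,h) in T.items():
    m=top_mask(P,uv,h,r=60 if 'board' in k else 25,tol=.004)
    c=max(cv2.findContours(m,cv2.RETR_EXTERNAL,cv2.CHAIN_APPROX_NONE)[0],key=cv2.contourArea)[:,0]
    w=ray(im,c,h)*1000
    (cx,cy),(a,b),ang=cv2.minAreaRect(w.astype(np.float32))
    print(k,"z%.4f"%np.nanmedian(P[...,2][m>0]),"c",round(cx,1),round(cy,1),"size",round(a,1),round(b,1),"ang",round(ang,1),"px",c.mean(0).round(),"reach",round(np.hypot(cx,cy)))
for n,(u0,u1,v0,v1) in {"vise":(295,358,255,315),"cap":(207,228,322,340),"ring":(282,327,334,380),"cup":(245,278,165,195),"car":(130,182,288,336),"loco":(135,218,350,415),"pink":(375,530,10,130),"driver":(300,368,90,145),"stick":(165,240,370,445),"grey":(420,465,150,195)}.items():
    q=P[v0:v1,u0:u1].reshape(-1,3); q=q[q[:,2]>.008]
    print(n,"zmax",q[:,2].max().round(3),"x",q[:,0].min().round(3),q[:,0].max().round(3),"y",q[:,1].min().round(3),q[:,1].max().round(3))
cr=im["pixels"][150:390,190:470]; cv2.imwrite("pics/crop1.png",cv2.resize(cr,(700,600),interpolation=cv2.INTER_CUBIC))
# height map
H=np.full((480,640),0,np.uint8)
E
```

```text
bench z 0.019758307801488285 0.37337603845364575
big_wheel z0.0143 c 323.7 285.6 size 48.9 47.0 ang 2.3 px [260. 334.] reach 432
small_wheel z0.0140 c 512.4 323.5 size 34.4 33.7 ang 47.1 px [247. 255.] reach 606
long_block z0.0310 c 412.4 299.3 size 45.6 70.3 ang 89.3 px [255. 296.] reach 510
short_block z0.0393 c 430.2 -24.0 size 38.2 54.9 ang 77.2 px [393. 293.] reach 431
spool z0.0409 c 430.4 400.1 size 28.5 27.7 ang 47.3 px [211. 287.] reach 588
wheel_board z0.0114 c 651.3 157.4 size 92.9 162.1 ang 86.0 px [319. 201.] reach 670
block_board z0.0109 c 628.7 -5.3 size 91.6 203.6 ang 87.4 px [386. 209.] reach 629
spool_board z0.0111 c 581.3 -130.5 size 86.0 87.0 ang 14.2 px [438. 231.] reach 596
vise zmax 0.125 x 0.375 0.518 y 0.059 0.205
cap zmax 0.065 x 0.313 0.348 y 0.366 0.402
ring zmax 0.036 x 0.223 0.327 y 0.129 0.232
cup zmax 1.033 x 0.42 0.72 y 0.154 0.333
car zmax 1.004 x 0.317 0.428 y 0.242 0.592
loco zmax 0.106 x 0.138 0.283 y 0.378 0.577
pink zmax 1.082 x 0.504 1.021 y -0.355 0.085
driver zmax 1.069 x 0.457 0.926 y 0.045 0.207
stick zmax 0.106 x 0.071 0.243 y 0.329 0.503
grey zmax 0.02 x 0.673 0.781 y -0.196 -0.089
```

View pics/crop1.png

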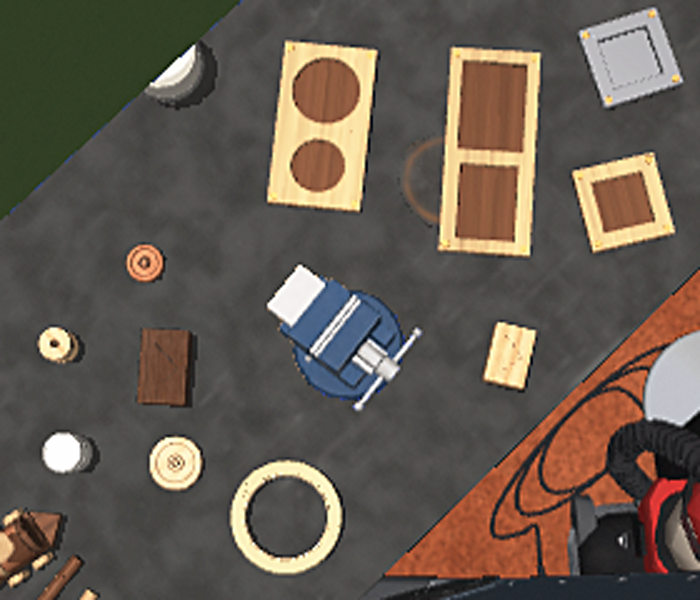

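The crop confirms the choice. Bench, part and board heights and sizes all match the given ones, to about 1 mm for the parts and about 4–7 mm oversize, symmetric, for the boards. I check the cut-out centres directly and then move the short block first.

```bash
cat > rob.py <<'E'
import numpy as np
from workcell import env, viewer
PI=np.pi; HZ=.20
def yaw_for(x,y,z,ang):          # ang: closing direction, deg
    best=None
    for k in (-1,0,1,2):
        yw=np.deg2rad(ang)-PI/2+k*PI
        q=env.solve_ik([x,y,z],[PI,0,yw])
        if q is None: continue
        c=abs(np.array(q)-env.read_q()).max()+.3*abs(q[5])
        if best is None or c<best[0]-1e-3: best=(c,yw)
    return best[1]
def log(s):
    print(s,"t%.1f"%env.read_time(),"F",np.round(env.read_force(),1),"gap mm %.1f"%(85*env.read_finger_gap()),"pad %.0f"%env.read_gripper_force(),"tcp",np.round(env.read_tool_pos(),4))
def pick(x,y,ang,tz,width,f=40):
    yw=yaw_for(x,y,HZ,ang); env.set_gripper(min(1,(width+20)/85))
    env.movep([x,y,HZ],[PI,0,yw])
    env.move_l([x,y,tz],max_speed=.2); log(" at grasp")
    env.set_gripper(max(0,(width-12)/85),f); log(" gripped")
    env.move_l([x,y,HZ],max_speed=.25); log(" lifted")
def place(x,y,ang,tz,width):
    yw=yaw_for(x,y,HZ,ang)
    env.movep([x,y,HZ],[PI,0,yw])
    env.move_l([x,y,tz+.03],max_speed=.25); env.move_l([x,y,tz],max_speed=.06); log(" at place")
    env.set_gripper(min(1,(width+14)/85))
    env.move_l([x,y,HZ],max_speed=.25); log(" released")
E
cat > targets.py <<'E'
import numpy as np
def ax(a): return np.array([np.cos(np.deg2rad(a-90)),np.sin(np.deg2rad(a-90))])
W=np.array([.6513,.1574]); B=np.array([.6287,-.0053]); S=np.array([.5813,-.1305])
AW,AB,AS=86.0,87.4,14.2
big=W+.035*ax(AW); small=W-.040*ax(AW); larger=B+.044*ax(AB); smaller=B-.051*ax(AB)
E
cat > run1.py <<'E'
import pickle,cv2
from vis import *; import targets as T; from rob import *
im=pickle.load(open("top0.pkl","rb")); px=im["pixels"]
g=cv2.cvtColor(px,cv2.COLOR_BGR2GRAY); ok=True
for n,c in dict(big=T.big,small=T.small,larger=T.larger,smaller=T.smaller,spool=T.S).items():
    u,v=proj(im,[*c,.011])[0].astype(int)
    m=np.zeros_like(g); x0,y0=u-32,v-32
    b=((g<130)&(px[...,2].astype(int)-px[...,0]>25)).astype(np.uint8)
    l=cv2.connectedComponents(b)[1]; m=(l==l[v,u]).astype(np.uint8)
    k=max(cv2.findContours(m,cv2.RETR_EXTERNAL,cv2.CHAIN_APPROX_NONE)[0],key=cv2.contourArea)[:,0]
    r=cv2.minAreaRect((ray(im,k,.011)*1000).astype(np.float32))
    d=np.array(r[0])-c*1000; ok&=bool(np.hypot(*d)<5)
    print(n,(c*1000).round(1),"mask c",np.round(r[0],1),"size",np.round(r[1],1),"ang %.1f"%r[2])
if ok:
    pick(.4302,-.0240,77.2,.012,38)
    place(*T.smaller,T.AB,.0175,38)
E
python3 run1.py
```

```text
big [686.2 155. ] mask c [685.7 154.8] size [63.3 62.7] ang 45.8
small [611.4 160.2] mask c [610.8 161.2] size [49.3 50.8] ang 1.3
larger [672.7  -7.3] mask c [674.3  -7.3] size [63.3 88.4] ang 87.4
smaller [577.8  -3. ] mask c [578.9  -2.8] size [56.6 73.6] ang 88.2
spool [ 581.3 -130.5] mask c [ 582.2 -133.7] size [49.6 50.8] ang 14.4
 at grasp t3.6 F [-0.7  0.5  0.3] gap mm 57.8 pad 0 tcp [ 0.4307 -0.0242  0.0127]
 gripped t3.9 F [-1.7 -0.4  7.3] gap mm 37.4 pad 40 tcp [ 0.4308 -0.0241  0.013 ]
 lifted t4.8 F [-1.5  0.4 -0.8] gap mm 37.2 pad 40 tcp [ 0.4296 -0.0239  0.1991]
 at place t6.8 F [ 0.6  0.3 -0.6] gap mm 37.4 pad 40 tcp [ 0.5776 -0.003   0.017 ]
 released t8.0 F [-0.2  0.4 -1.2] gap mm 51.7 pad 0 tcp [ 0.577  -0.0029  0.1987]
```

Cut-out masks agree with the boards and the first grasp and release look right. Next: the long block and the big wheel, then a look.

```bash
python3 - <<'E'
import cv2,pickle; import targets as T; from rob import *
pick(.4124,.2993,89.3,.010,45)
if 43<85*env.read_finger_gap()<48:
    place(.6735,-.0073,T.AB,.0150,45)
    pick(.3237,.2856,90,.0035,50)
    print(85*env.read_finger_gap())
im=viewer.get_image("scene"); cv2.imwrite("pics/s1.png",im["pixels"])
E
```

```text
at grasp t10.7 F [ 0.4  0.1 -0.4] gap mm 65.0 pad 0 tcp [0.413  0.2995 0.0108]
 gripped t11.0 F [-0.5 -0.9  6.9] gap mm 44.2 pad 41 tcp [0.413  0.2996 0.0111]
 lifted t11.9 F [-0.4 -0.4 -0.8] gap mm 44.0 pad 41 tcp [0.4118 0.299  0.1989]
 at place t14.8 F [-3.5 -1.2  5.4] gap mm 43.9 pad 42 tcp [ 0.673  -0.0074  0.0148]
 released t16.0 F [ 0.6 -0.3 -0.4] gap mm 59.5 pad 0 tcp [ 0.6728 -0.0073  0.1984]
 at grasp t19.1 F [ 0.4  0.1 -0.5] gap mm 69.7 pad 0 tcp [0.3242 0.2858 0.0042]
 gripped t19.5 F [-3.2 -1.4 14.8] gap mm 46.6 pad 39 tcp [0.3242 0.286  0.0047]
 lifted t20.4 F [ 0.  -0.5 -0.5] gap mm 46.3 pad 41 tcp [0.3232 0.2852 0.1991]
46.26279584082847
```

View pics/s1.png

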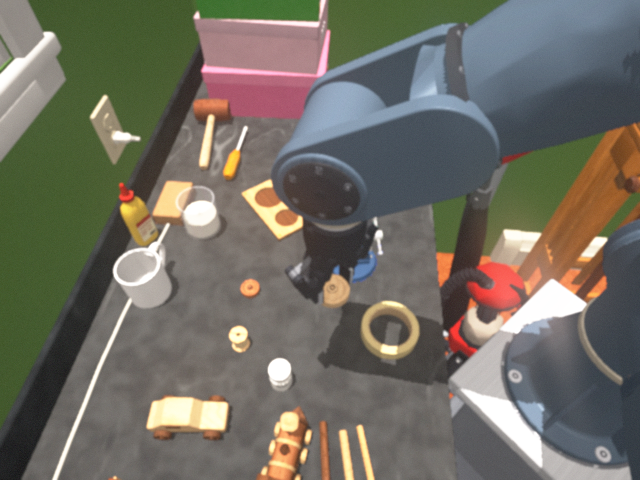

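The wheel hangs level in the gripper at (336,290). Now I place it, then do the small wheel.

```bash
python3 - <<'E'
import cv2; import targets as T; from rob import *
place(.6859,.1549,86,.0105,50)
pick(.5124,.3235,90,.005,36)
g=85*env.read_finger_gap()
if g>28:
    place(.6111,.1607,86,.0120,36)
    pick(.4304,.4001,0,.0085,30)
    print(85*env.read_finger_gap())
im=viewer.get_image("scene"); cv2.imwrite("pics/s2.png",im["pixels"])
E
```

```text
at place t23.3 F [ 0.1  0.7 -0.2] gap mm 46.5 pad 41 tcp [0.6858 0.1549 0.0101]
 released t24.6 F [-0.3  0.3  0.5] gap mm 64.1 pad 0 tcp [0.6852 0.1548 0.1984]
 at grasp t26.9 F [0.6 0.2 0.2] gap mm 55.8 pad 0 tcp [0.5132 0.3237 0.006 ]
 gripped t27.2 F [-1.7 -0.3  7.5] gap mm 32.1 pad 39 tcp [0.513  0.3239 0.0064]
 lifted t28.2 F [ 0.   0.3 -0.2] gap mm 32.2 pad 40 tcp [0.5118 0.3232 0.1987]
 at place t30.4 F [-1.1  0.4 -0.4] gap mm 32.5 pad 40 tcp [0.6111 0.1606 0.0117]
 released t31.6 F [-0.6 -0.1 -0.7] gap mm 49.9 pad 0 tcp [0.6104 0.1605 0.1985]
 at grasp t34.1 F [0.2 0.2 0. ] gap mm 50.2 pad 0 tcp [0.4311 0.4005 0.0096]
 gripped t34.4 F [-1.1 -0.2  5.5] gap mm 28.2 pad 39 tcp [0.4309 0.4005 0.0097]
 lifted t35.3 F [-0.4 -1.2 -0.4] gap mm 28.5 pad 39 tcp [0.4299 0.3996 0.1987]
28.5359843635388
```

View pics/s2.png

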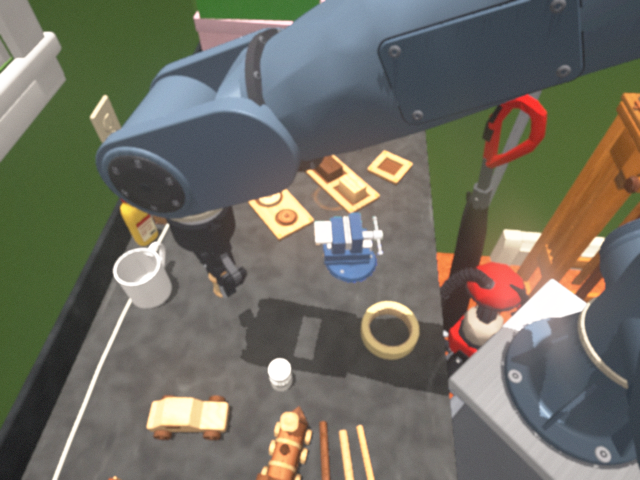

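The blocks (330,170) and (352,188) and the wheels (270,197) and (287,216) sit in their cut-outs, and the spool is held near (215,288). Next I place the spool, move back to the start pose and measure the result.

```bash
python3 - <<'E'
import cv2; import targets as T; from rob import *; from vis import *
place(.5818,-.1325,14.4,.0135,30)
env.set_joints([-1.303,.351,1.652,0,1.139,-.085]); env.sleep(.5); print(env.read_time())
im=viewer.get_image("top"); P=cloud(im)
cv2.imwrite("pics/fin.png",cv2.resize(im["pixels"][150:270,280:480],(800,480),interpolation=cv2.INTER_CUBIC))
for n,c,h in (("big",T.big,.019),("small",T.small,.019),("long",T.larger,.034),("short",T.smaller,.042),("spool",np.array([.5818,-.1325]),.044)):
    m=top_mask(P,proj(im,[*c,h])[0],h,r=30,tol=.0035)
    k=max(cv2.findContours(m,cv2.RETR_EXTERNAL,cv2.CHAIN_APPROX_NONE)[0],key=cv2.contourArea)[:,0]
    r=cv2.minAreaRect((ray(im,k,h)*1000).astype(np.float32)); q=P[m>0]
    A=np.c_[q[:,:2]-q[:,:2].mean(0),np.ones(len(q))]; s=np.linalg.lstsq(A,q[:,2],rcond=None)[0]
    print(n,"off",np.round(np.array(r[0])-c*1000,1),"size",np.round(r[1],1),"ang %.1f"%r[2],"z %.1f want %.0f"%(np.median(q[:,2])*1e3,h*1e3),"tilt",s[:2].round(3))
E
```

```text
at place t38.8 F [-4.9  1.8 10.4] gap mm 28.5 pad 41 tcp [ 0.5815 -0.1324  0.0137]
 released t40.0 F [ 0.5  0.3 -0.3] gap mm 44.4 pad 0 tcp [ 0.5811 -0.1323  0.1986]
42.4583
big off [-2.1  0. ] size [47.  48.6] ang 47.1 z 18.5 want 19 tilt [-0.008 -0.   ]
small off [-1.5 -0.3] size [33.6 33.8] ang 65.3 z 18.1 want 19 tilt [0.04  0.027]
long off [-0.7 -0.1] size [45.2 70.9] ang 86.5 z 34.8 want 34 tilt [0.005 0.008]
short off [-0.9 -0.1] size [38.  55.5] ang 87.7 z 42.5 want 42 tilt [0.016 0.012]
spool off [ 0.8 -0.6] size [26.3 28.3] ang 1.3 z 45.1 want 44 tilt [ 0.01  -0.005]
```

View pics/fin.png

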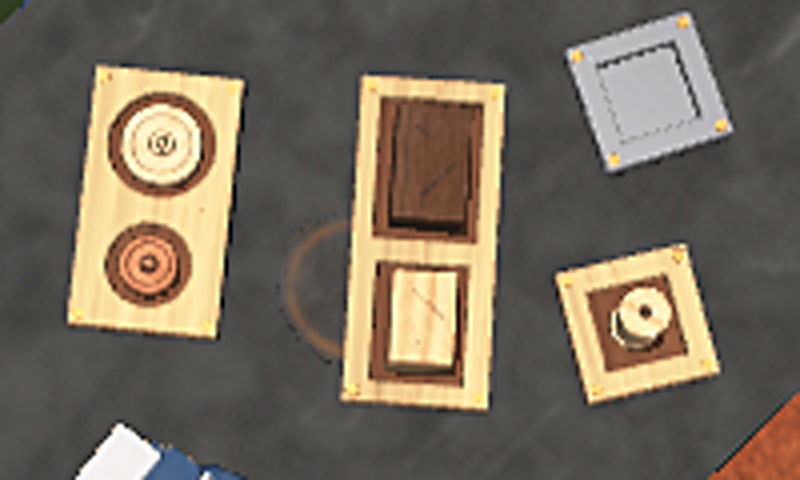

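All five parts sit flat, within about 2 mm of their cut-out centres: wheels at (162,143) and (149,265), blocks at (432,165) and (422,320), spool at (640,312). Handing in.

```bash
python3 -c "
from workcell import env
print(env.hand_in())"
```

```text
the job is handed in; nothing more can be done
None
```

All five parts are in their cut-outs, within about 2 mm of centre and flat by the last camera measurement; the job was handed in at about 42 s of the 112 s limit, and the verdict was not shown.

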